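Prove the new code of a push-button door lock

TASK

A push-button door lock on its mounting block has just been set to the code four-two (keys count clockwise from key one, the one farthest from the lever): prove it. With the fingertips press the red clear key in the middle right down so that all five keys stand out, then press key four and after it key two fully in, leaving the other three out. Then push the lever clockwise as far as it goes and finish while the fingers still hold it there, so that the latch bolt stays drawn in; do not shift or pick up the padlock, the lock cylinder or the screwdriver beside it.

Things in the scene. Friction and masses are not known exactly. Their poses are not given: they have to be found in the camera images.
- code_lock: Dark grey push-button door lock on a wooden block (a piece of door, 260 x 130 x 46 mm with feet) lying flat, fixed to the bench. Origin: centre of the block's underside. x (the lock's 'up') runs along the block from the lever end to the key end, y to the latch edge (its left), z up. The lock's flat face is 74 mm above the bench. Keys count 1 to 5 clockwise seen from above, each with that many white pips.
- key1_top (a point): Centre of the top of key 1, a round bright steel key 14 mm across, at the top of the circle, farthest from the lever as seen from above with the lever end towards you. It stands 9 mm proud of the lock's face when out, 4 mm when in; it goes straight down.
- key1 (a joint): Key 1: 0 = out, 0.005 = fully in (m). Moves against about 1 N, then a hard stop; stays where it is left until the clear key is pressed. May be left part or fully in at the start.
- key2_top (a point): Centre of the top of key 2, a round bright steel key 14 mm across, upper right as seen from above with the lever end towards you. It stands 9 mm proud of the lock's face when out, 4 mm when in; it goes straight down.
- key2 (a joint): Key 2: 0 = out, 0.005 = fully in (m). Moves against about 1 N, then a hard stop; stays where it is left until the clear key is pressed. May be left part or fully in at the start.
- key3_top (a point): Centre of the top of key 3, a round bright steel key 14 mm across, lower right as seen from above with the lever end towards you. It stands 9 mm proud of the lock's face when out, 4 mm when in; it goes straight down.
- key3 (a joint): Key 3: 0 = out, 0.005 = fully in (m). Moves against about 1 N, then a hard stop; stays where it is left until the clear key is pressed. May be left part or fully in at the start.
- key4_top (a point): Centre of the top of key 4, a round bright steel key 14 mm across, lower left as seen from above with the lever end towards you. It stands 9 mm proud of the lock's face when out, 4 mm when in; it goes straight down.
- key4 (a joint): Key 4: 0 = out, 0.005 = fully in (m). Moves against about 1 N, then a hard stop; stays where it is left until the clear key is pressed. May be left part or fully in at the start.
- key5_top (a point): Centre of the top of key 5, a round bright steel key 14 mm across, upper left as seen from above with the lever end towards you. It stands 9 mm proud of the lock's face when out, 4 mm when in; it goes straight down.
- key5 (a joint): Key 5: 0 = out, 0.005 = fully in (m). Moves against about 1 N, then a hard stop; stays where it is left until the clear key is pressed. May be left part or fully in at the start.
- clear_top (a point): Centre of the top of the red clear key, 19 mm across, in the middle of the circle of five keys (radius 36 mm; neighbouring keys 42 mm apart); 7.6 mm proud of the lock's face when out; it goes straight down.
- clear (a joint): Clear key: 0 = out, 0.005 = fully down (m). Sprung, comes up again by itself; fully down takes 3 N plus about 1 N for every key that it pushes out (8 N at most), then a hard stop. Fully down it pushes all five keys out.
- lever_hub (a point): Point on the lever's vertical turning axis, at the height of the lever bar's centre line (100 mm above the bench). Fixed to the lock.
- lever_push (a point): Point on the centre line of the steel lever bar, 78 mm from the turning axis; moves with the lever. The bar is round, 17 mm thick, level, ends 110 mm from the axis, the end turned down 13 mm. At rest it points along the block's -y (to the lock's right). Clear space beside it and 50 mm below it, outside the lock's case.
- lever (a joint): Lever: 0 = at rest, 0.8 = fully over (rad, clockwise seen from above: from pointing along the lock's -y towards its -x). Springs back by itself; holding it at a point 78 mm out takes about 2 N at first and 4 N fully over, then a hard stop. Blocked after about 0.07 rad unless keys four and two are in and the other three out.
- bolt (a joint): Brass latch bolt on the block's latch edge, drawn in by the lever: 0 = 12 mm out of the edge plate, 0.012 = drawn in flush (m).
- padlock: Brass padlock lying on its back, 66 x 42 x 19 mm, loose on the bench by the latch edge; origin: centre of its underside.
- lock_cylinder: Brass door-lock cylinder, 71 x 17 x 31 mm, loose on the bench by the latch edge; origin: centre of its underside.
- screwdriver: Blue-handled screwdriver, 170 x 22 x 22 mm, loose on the bench on the lever's side, beside the keys; origin: centre of its underside.

How it is judged:
On the way, in this order (a step that is already met when the one before it is completed fails the run):
1. the clear key is fully down and all five keys are out (value of joint clear above 0.0042 m and value of joint each of key1, key2, key3, key4, key5 below 0.0015 m), for 0.05 s.
2. key four is in, key two and the others still out (value of joint key4 above 0.004 m and value of joint each of key2, key1, key3, key5 below 0.0015 m), for 0.05 s.
3. key two is in as well, the other three out (value of joint each of key4, key2 above 0.004 m and value of joint each of key1, key3, key5 below 0.0015 m), for 0.05 s.
At the end, for the whole second after the job is handed in: The fingers hold the lever still at more than 0.67 rad of its 0.8, the bolt is drawn in to within about 2 mm of flush, keys four and two are in (more than 4 of 5 mm) and keys one, three and five out (less than 1.5 mm in) (all of step 3 and value of joint lever above 0.67 rad and value of joint bolt above 0.0098 m and contact force between the fingers and code_lock above 1 N and velocity of joint lever below 0.05 rad/s); the arm keeps its last pose, push and grip.
It fails at once if the padlock is shifted or lifted by more than 15 mm (distance of padlock from where it was at the start of the episode above 0.015 m).
It fails at once if the lock cylinder is shifted or lifted by more than 15 mm (distance of lock_cylinder from where it was at the start of the episode above 0.015 m).
It fails at once if the screwdriver is shifted or lifted by more than 15 mm (distance of screwdriver from where it was at the start of the episode above 0.015 m).
It also fails if it takes over 45 s, if anything falls off the work surface, if the arm or the gripper's body presses on something with over 40 N, if the wrist force passes 120 N, or if a joint passes its speed limit or range.

ROBOT

A 6-joint arm with a two-finger parallel gripper is mounted at the origin on a cart in front of the work surface, level with it; the furniture and walls round the work are solid. World frame = base frame: x ahead of the robot, y to its left, z up, the work surface at z = 0. Lengths are in m, angles in rad, forces in N, time in s.
With the tool pointing down it reaches from about 0.3 to 0.875 m from the base axis. Payload 6.4 kg.
Tool frame: the origin (TCP) lies between the finger pads; the fingertips stand 19 mm ahead of it and the grasp point (between the pads) is the TCP; z points along the fingers, y is the line along which they close (so a half turn about z gives the same grasp; the last joint's range is limited). The gripper opens to 88 mm and grips with 3 to 60 N. Pads are 18 mm wide; open, the fingers measure 123 mm over their backs; the gripper's body (75 mm by 187 mm) begins 45 mm behind the grasp point.
Start: joints at [-1.488, 0.181, 1.607, -0, 1.354, -0.206], TCP at [0.164, -0.551, 0.258] pointing down, gripper open.
Joint ranges: [-2.99, 2.99], [-0.89, 2.07], [0.3, 2.58], [-1.14, 4.28], [0, 2.63], [-3.12, 3.12]. Speed limits (rad/s): [2.57, 2.57, 3.01, 3.14, 3.14, 3.14].

INTERFACE

Orientations are given as a unit quaternion [w, x, y, z].
In Python, from cell import r, camera gives the robot as it stands. Calls block until the motion is done:
- r.move_pose(position, orientation): joint-space move of the TCP to a pose.
- r.movel(position, frame=None, feed=0.15, until_force=None): straight line of the TCP; frame=None keeps the orientation; feed is the mean speed in m/s. With until_force (N) it stops when the force on the tool has changed by that much, and returns True; else False.
- r.move_joints(angles): joint-space move.
- r.move_gripper(opening, strength=None): finger opening in m; strength is the grip in N (None keeps the last); returns when the fingers have stopped.
- r.dwell(seconds).
- r.solve_ik(position, orientation): joint angles nearest the present ones, or None.
- camera(name): name is "scene" or "top"; returns a dict with "frame" (480x640x3 uint8, red, green, blue), "camera_matrix" (3x3 intrinsics, pixels), "xyz" and "rotation" of the camera in the world. Camera axes: x right, y down, z forward; pixel columns grow to the right and rows downward; lengths in m; the calibration is good to about 2 mm. A picture is of the moment at which its call begins. There is no depth.
A pose or a line that the arm cannot do raises r.Unreachable and nothing moves.
- r.finish_job(): hands the job in; it is judged then, once.
Readings, each from a call of its own:
- r.read_time_s(): time.
- r.read_joint_pos(): joint angles.
- r.read_joint_velocities(): joint speeds.
- r.read_joint_torque(): joint torques, N m.
- r.read_eef_pos(): TCP position.
- r.read_ee_rot(): TCP orientation.
- r.read_contact_force(): force on the tool from outside, world axes, zero at the start.
- r.read_wrist_torque(): the same for the moment, N m.
- r.read_opening(): finger opening in m.
- r.read_finger_force(): force on a finger pad.
Only numpy, scipy, OpenCV 4.12 (cv2) and the standard library are available. Lean on these libraries where they do the work, as an engineer would, in place of code of your own. Each camera call takes 0.05 s, during which the arm holds its last target. There are 200 camera calls.

## Working session

There is one attempt and no reset: what is moved stays moved. The work goes in short steps, each a Python script; the robot and the scene stay as the last script left them, time stands still between calls to the robot, and variables do not carry over. Pictures are saved under pics/ and viewed, at most 10 in all, crops included, and the job is handed in when it is done.

```bash
mkdir -p pics; ls
python3 - <<'E'
from cell import r,camera
import cv2
for n in("scene","top"):
    c=camera(n); cv2.imwrite(f"pics/{n}0.png",c["frame"][:,:,::-1]); print(n,c["camera_matrix"],c["xyz"],c["rotation"])
print(r.read_ee_rot())
E
```

```text
pics
scene [[581.11702759   0.         323.61198085]
 [  0.         581.11702759 235.36793686]
 [  0.           0.           1.        ]] [ 0.24059211 -0.60960161  0.50774342] [-0.49767707  0.83883888 -0.19031063  0.11157386]
top [[436.02520932   0.         315.39807757]
 [  0.         436.02520932 240.25687427]
 [  0.           0.           1.        ]] [0.51098806 0.0682759  0.93357045] [ 0.04243429 -0.69668457  0.71576993 -0.02243536]
[-7.58429232e-04  9.89589401e-01  1.43917481e-01  3.67588166e-05]
```

View pics/top0.png

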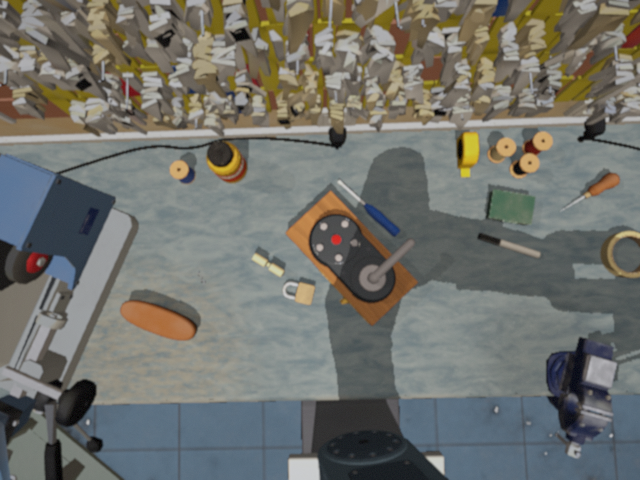

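View pics/scene0.png

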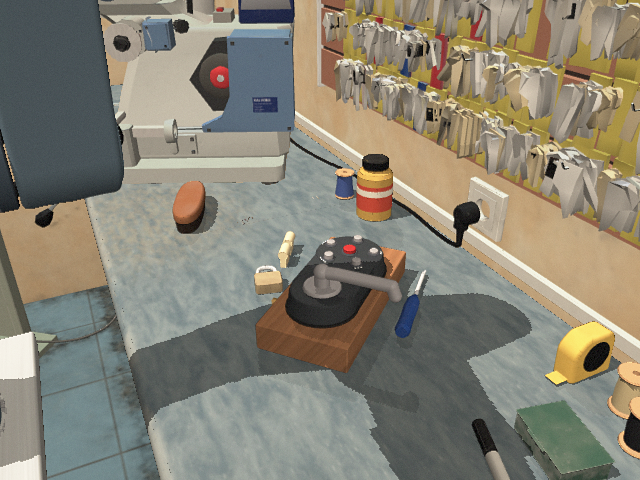

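The top view shows the lock with the red clear key near (336,240), the hub near (372,277) and the lever tip near (411,242). The screwdriver is at (370,207), the padlock at (298,292) and the cylinder at (267,262). The scene view has the clear key at (349,249).

```bash
cat > h.py <<'E'
import numpy as np,cv2
from scipy.spatial.transform import Rotation as R
def ray(c,uv):
    q=np.array(c["rotation"]).ravel(); M=R.from_quat(q[[1,2,3,0]]).as_matrix() if q.size==4 else q.reshape(3,3)
    return np.array(c["xyz"]),M@np.linalg.inv(c["camera_matrix"])@[*uv,1]
def onplane(c,uv,z):
    o,d=ray(c,uv); return o+d*(z-o[2])/d[2]
def blobs(m,a0,a1):
    n,l,s,ce=cv2.connectedComponentsWithStats(m.astype(np.uint8))
    return [(ce[i],s[i,4]) for i in range(1,n) if a0<=s[i,4]<=a1]
E
python3 - <<'E'
from cell import r,camera
from h import *
np.set_printoptions(precision=4,suppress=True)
B={"top":(270,170,160,160),"scene":(250,215,180,160)}
for n in B:
    c=camera(n); f=c["frame"].astype(int); x,y,w,h=B[n]
    roi=np.zeros(f.shape[:2],bool); roi[y:y+h,x:x+w]=1
    red=roi&(f[...,0]>120)&(f[...,1]<80)&(f[...,2]<80)
    for p,a in blobs(red,8,999): print(n,"red",p,a,onplane(c,p,.0816))
    g=roi&(f.min(2)>130)&(np.ptp(f,axis=2)<40)
    for p,a in blobs(g,4,400): print(n,"steel",p,a,onplane(c,p,.083))
    s=5 if n=="top" else 4
    X=(305,190,125,120) if n=="top" else (250,225,180,145)
    im=f[X[1]:X[1]+X[3],X[0]:X[0]+X[2],::-1].astype(np.uint8)
    cv2.imwrite(f"pics/{n}c.png",cv2.resize(im,None,fx=s if s==5 else 4,fy=s if s==5 else 4,interpolation=2))
E
```

```text
top red [335.8667 239.0222] 90 [0.591  0.0512 0.0816]
top red [376.6667 314.5833] 12 [ 0.4428 -0.0229  0.0816]
top steel [278.26 172.16] 50 [0.728  0.1619 0.083 ]
top steel [428.1569 178.6471] 51 [ 0.7052 -0.1339  0.083 ]
top steel [275.8491 202.7358] 106 [0.6664 0.1678 0.083 ]
top steel [344.4242 223.5758] 33 [0.6209 0.0335 0.083 ]
top steel [323.1667 226.1944] 36 [0.6169 0.0754 0.083 ]
top steel [319.2571 247.1714] 35 [0.5758 0.0842 0.083 ]
top steel [338.1667 257.5   ] 36 [0.5546 0.0478 0.083 ]
top steel [320.5349 292.0116] 258 [0.4886 0.084  0.083 ]
top steel [413.5714 290.5714] 7 [ 0.4869 -0.0953  0.083 ]
top steel [410.3488 298.1395] 43 [ 0.4726 -0.0885  0.083 ]
top steel [402.75 302.75] 4 [ 0.4642 -0.0735  0.083 ]
scene red [349.0204 248.8571] 98 [0.5909 0.041  0.0816]
scene steel [374.0952 239.6667] 21 [0.6366 0.0469 0.083 ]
scene steel [283.2308 246.8462] 26 [0.5054 0.086  0.083 ]
scene steel [373.4286 250.0571] 35 [0.6202 0.0203 0.083 ]
scene steel [327.8444 253.7778] 45 [0.5557 0.0395 0.083 ]
scene steel [380.4 252.2] 5 [0.6262 0.0106 0.083 ]
scene steel [322.6667 259.6667] 12 [0.542  0.0279 0.083 ]
scene steel [322.9412 270.6471] 17 [0.5298 0.0014 0.083 ]
scene steel [393.0909 285.5455] 11 [ 0.5972 -0.0718  0.083 ]
scene steel [428.1667 291.0417] 24 [ 0.6314 -0.1025  0.083 ]
scene steel [328.7647 294.5294] 17 [ 0.5118 -0.0538  0.083 ]
scene steel [309.6575 372.7123] 146 [ 0.4296 -0.1764  0.083 ]
```

View pics/topc.png

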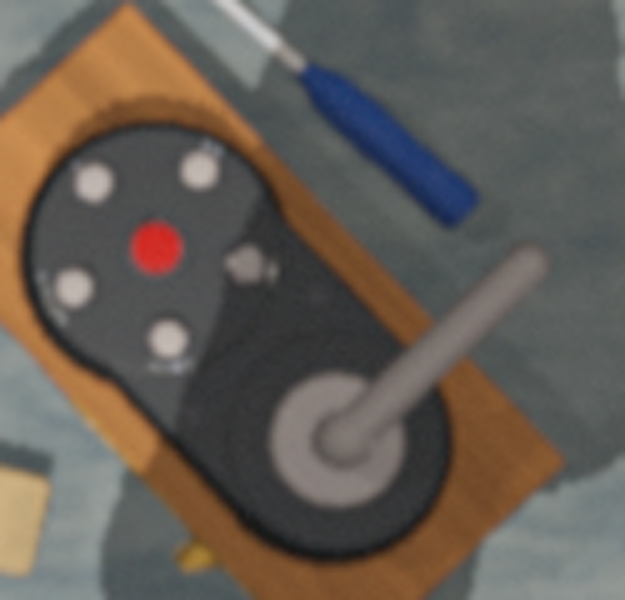

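View pics/scenec.png

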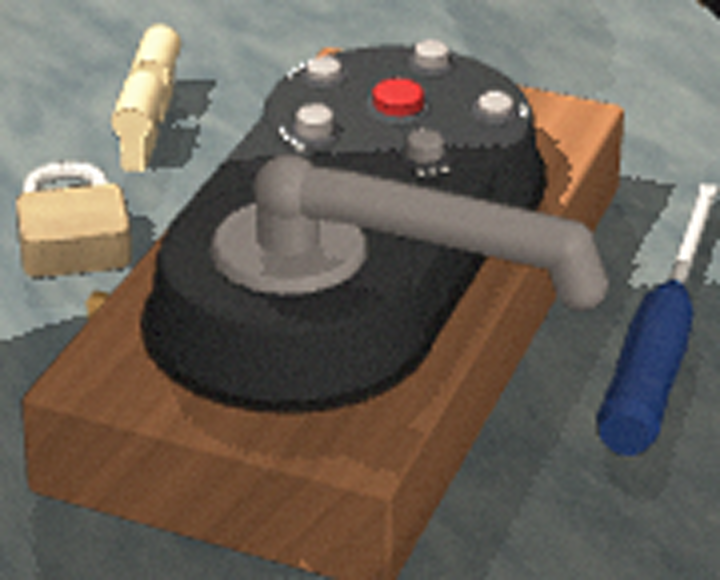

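The crops label the keys clockwise from key 1 at crop (94,183): key 2 at (200,171), key 3 at (246,264, in shadow), key 4 at (168,340) and key 5 at (74,289). The hub dome is at (345,437) and the lever tip at (530,262). I'll fit the key pattern and hover above clear.

Run:
```python
from cell import r,camera
from h import *
import json
np.set_printoptions(precision=4,suppress=True)
c=camera("top")
K=np.array([[.6169,.0754],[.6209,.0335],onplane(c,(354.2,242.8),.083)[:2],[.5546,.0478],[.5758,.0842],[.5910,.0512]])
a=-np.deg2rad(72)*np.arange(5)
P=np.vstack([.036*np.c_[np.cos(a),np.sin(a)],[[0,0]]])
k=K-K.mean(0); p=P
yaw=np.arctan2((p[:,0]*k[:,1]-p[:,1]*k[:,0]).sum(),(p*k).sum())
C=K.mean(0); M=np.array([[np.cos(yaw),-np.sin(yaw)],[np.sin(yaw),np.cos(yaw)]])
fit=P@M.T+C; print("yaw",yaw,"fit",fit,"res mm",(K-fit)*1e3)
hub=onplane(c,(374,277.4),.1085)[:2]; tip=onplane(c,(411,242.4),.105)[:2]
print("hub",hub,"in lock",(hub-C)@M,"lever vec lock",(tip-hub)@M)
json.dump(dict(yaw=yaw,keys=fit.tolist(),hub=hub.tolist()),open("lock.json","w"))
# tool down, tool x at angle th
def q(th):
    x=np.array([np.cos(th),np.sin(th),0]); z=np.array([0,0,-1.]); w=R.from_matrix(np.c_[x,np.cross(z,x),z]).as_quat(); return [w[3],*w[:3]]
x0=R.from_quat(np.array(r.read_ee_rot())[[1,2,3,0]]).as_matrix()[:,0]; print("tool x now",np.arctan2(x0[1],x0[0]))
for th in (yaw,yaw+np.pi,yaw+np.pi/2,yaw-np.pi/2): print(th,r.solve_ik([*C,.13],q(th)))
```

```text
yaw 0.7294558367328007 fit [[0.6171 0.0753]
 [0.6214 0.0332]
 [0.5827 0.0161]
 [0.5545 0.0477]
 [0.5758 0.0842]
 [0.5903 0.0513]] res mm [[-0.2176  0.1108]
 [-0.4905  0.3151]
 [-0.1975 -0.4315]
 [ 0.1377  0.1383]
 [ 0.0463 -0.0363]
 [ 0.7217 -0.0965]]
hub [ 0.5141 -0.0176] in lock [-0.1028 -0.0006] lever vec lock [-0.0006 -0.0971]
tool x now 0.2887860426617169
0.7294558367328007 [-0.1135  0.3608  1.6604 -0.      1.1205  0.7279]
3.8710484903225937 [-0.1135  0.3608  1.6604 -0.      1.1205 -2.4137]
2.300252163527697 [-0.1135  0.3608  1.6604 -0.      1.1205 -0.8429]
-0.8413404900620959 [-0.1135  0.3608  1.6604 -0.      1.1205  2.2987]
```

```bash
cat >> h.py <<'E'
import json
L=json.load(open("lock.json")); yaw=L["yaw"]; keys=np.array(L["keys"]); hub=np.array(L["hub"])
def q(th):
    x=np.array([np.cos(th),np.sin(th),0]); z=np.array([0,0,-1.]); w=R.from_matrix(np.c_[x,np.cross(z,x),z]).as_quat(); return [w[3],*w[:3]]
E
python3 - <<'E'
from cell import r,camera
from h import *
r.move_gripper(0.0,30)
r.move_pose([*keys[5],.20],q(yaw))
r.movel([*keys[5],.113],feed=.1)
print(r.read_time_s(),r.read_eef_pos(),r.read_opening(),r.read_contact_force())
f=camera("scene")["frame"][150:350,230:450,::-1]
cv2.imwrite("pics/hover.png",cv2.resize(f,None,fx=3,fy=3,interpolation=2))
E
```

```text
5.1833 [0.59087106 0.05123554 0.1137312 ] 0.00023575284855495058 [0.23973728 0.33031749 0.30164567]
```

View pics/hover.png

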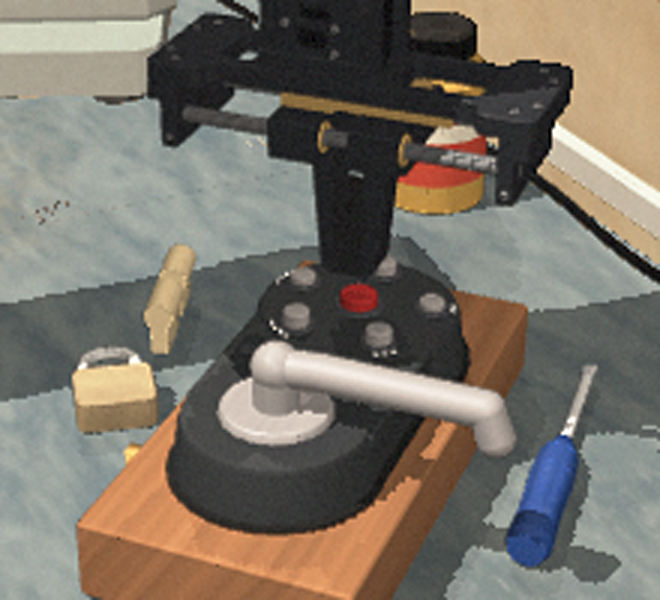

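The fingertips (crop 355,272) hover directly above the red key (crop 358,298), about 12 mm up. That's well enough aligned, so I'll press clear, then key 4, then key 2.

Run:
```python
from cell import r,camera
from h import *
np.set_printoptions(precision=4,suppress=True)
def press(i,f,zend):
    p=keys[i]
    e=np.array(r.read_eef_pos())
    if np.hypot(*(e[:2]-p))>.005: r.movel([*p,.113],feed=.1)
    hit=r.movel([*p,zend],feed=.02,until_force=f); r.dwell(.25)
    print(i,hit,np.array(r.read_eef_pos()),np.array(r.read_contact_force()))
    r.movel([*p,.113],feed=.1)
press(5,16,.093)
press(3,8,.0945)
press(1,8,.0945)
print(r.read_time_s())
f=camera("scene")["frame"][200:300,290:420,::-1]
cv2.imwrite("pics/pressed.png",cv2.resize(f,None,fx=5,fy=5,interpolation=2))
```

```text
5 True [0.5902 0.0513 0.0958] [-2.3709  0.1305  6.6136]
3 True [0.5546 0.0477 0.0976] [-1.7827  0.8856  6.9286]
1 True [0.6214 0.0332 0.0976] [-0.5136 -0.047   6.6571]
10.6167
```

View pics/pressed.png

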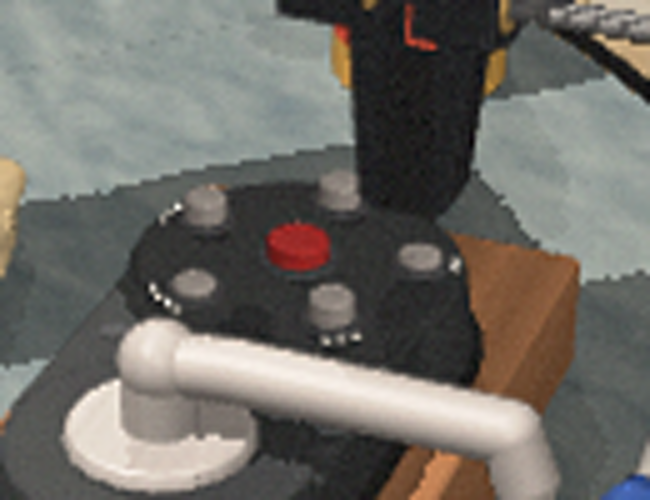

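Keys 4 (crop 195,283) and 2 (420,257) are flush-in. Keys 1, 3 and 5 stand out and the clear key is back up. Next is the lever.

Run:
```python
from cell import r,camera
from h import *
np.set_printoptions(precision=4,suppress=True)
d=lambda t: np.array([np.cos(t),np.sin(t)])
def pos(a,off): return hub+.078*d(yaw-np.pi/2-a)+off*d(yaw-a)
Z=.104
e=np.array(r.read_eef_pos())
r.movel([*e[:2],.16],feed=.12)
r.movel([*pos(0,.028),.16],feed=.12)
print("down hit",r.movel([*pos(0,.028),Z],feed=.08,until_force=6))
for a in np.arange(0,.77,.08):
    h=r.movel([*pos(a,.0175),Z],q(yaw-a),feed=.04,until_force=15)
    print(round(a,2),h,np.array(r.read_contact_force()),np.array(r.read_eef_pos()))
    if h: break
print(r.read_time_s())
for n,(x,y,w,h) in dict(scene=(250,170,200,150),top=(290,180,160,140)).items():
    f=camera(n)["frame"][y:y+h,x:x+w,::-1]
    cv2.imwrite(f"pics/{n}L.png",cv2.resize(f,None,fx=4,fy=4,interpolation=2))
```

```text
down hit False
0.0 False [1.8467 0.8732 2.0539] [ 0.5795 -0.0644  0.1046]
0.08 False [2.2061 0.3188 1.3735] [ 0.5757 -0.0693  0.1045]
0.16 False [ 3.95   -0.0145  1.7938] [ 0.5713 -0.074   0.1043]
0.24 False [3.6804 0.5803 1.1346] [ 0.5665 -0.0784  0.1042]
0.32 False [ 4.1247 -1.6531  0.7612] [ 0.5615 -0.0823  0.1041]
0.4 False [ 4.2268 -1.3869  0.9741] [ 0.5561 -0.0858  0.1041]
0.48 False [ 4.535  -1.2835  0.8834] [ 0.5505 -0.089   0.1041]
0.56 False [ 3.623  -2.8491  0.5923] [ 0.5447 -0.0916  0.1041]
0.64 False [ 4.8485 -1.8494  0.2734] [ 0.5387 -0.0937  0.1041]
0.72 False [ 5.1711 -1.2132  0.2551] [ 0.5325 -0.0954  0.104 ]
16.2
```

View pics/sceneL.png

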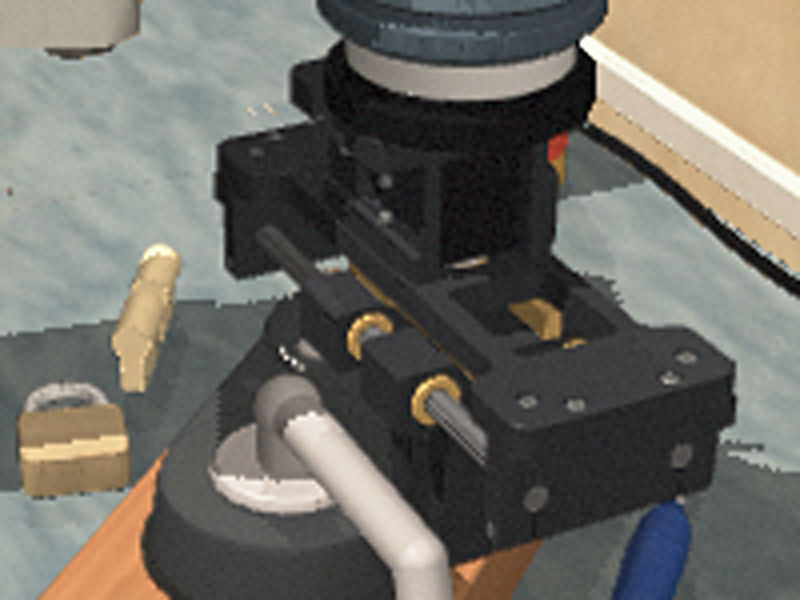

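The lever has swung nearly all the way over and the fingers are behind it, with the force rising as it should. I'll push on to the hard stop and hold there.

Run:
```python
from cell import r,camera
from h import *
np.set_printoptions(precision=4,suppress=True)
d=lambda t: np.array([np.cos(t),np.sin(t)])
def pos(a,off): return hub+.078*d(yaw-np.pi/2-a)+off*d(yaw-a)
for a in (.76,.79,.82,.85,.88):
    h=r.movel([*pos(a,.0175),.104],q(yaw-a),feed=.02,until_force=10)
    f=np.array(r.read_contact_force()); print(a,h,f,np.array(r.read_eef_pos()))
    if h or np.hypot(*f[:2])>9: break
r.dwell(.5)
print(r.read_time_s(),np.array(r.read_contact_force()),np.array(r.read_joint_velocities()))
f=camera("scene")["frame"][170:370,230:450,::-1]
cv2.imwrite("pics/final.png",cv2.resize(f,None,fx=3,fy=3,interpolation=2))
```

```text
0.76 False [ 4.6804 -2.1488  0.489 ] [ 0.5295 -0.0961  0.104 ]
0.79 False [ 7.6515 -2.104  -3.143 ] [ 0.528  -0.0965  0.1042]
0.82 True [ 5.8224  0.1451 -2.6266] [ 0.528  -0.0969  0.1043]
17.5833 [ 5.2301 -0.409  -1.9313] [-0.0005 -0.     -0.0007 -0.0011 -0.0003 -0.0007]
```

View pics/final.png

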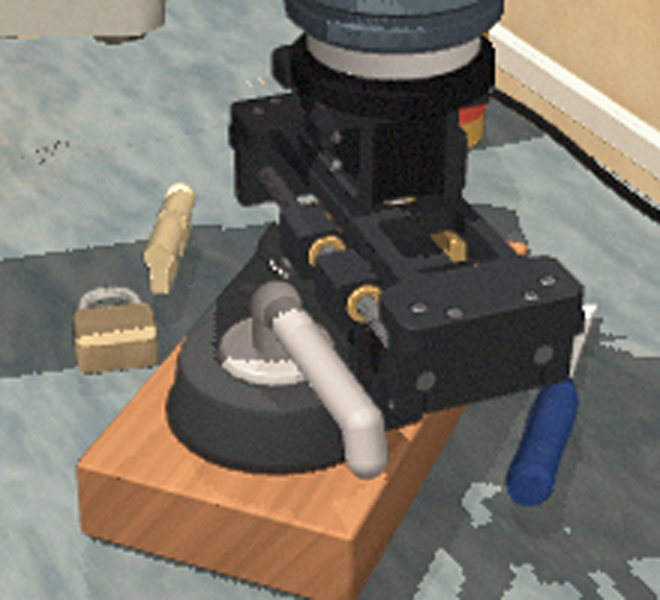

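The lever is hard over, the fingers hold it with about 5 N, the bolt no longer shows at the latch edge, and the loose items haven't moved.

```bash
python3 -c "
from cell import r
print(r.finish_job())"
```

```text
the job is handed in; nothing more can be done
None
```

I pressed clear, then keys four and two, and handed the job in at about 18 s with the fingers holding the lever against its stop at about 5 N and the bolt out of sight at the latch edge; the hand-in call returned no verdict.

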